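# Put the brass ring away and close the pot

## Robot

A 6-joint arm with a two-finger parallel gripper is mounted at the origin on the work surface. World frame = base frame: x ahead of the robot, y to its left, z up, the work surface at z = 0. Lengths are in mm, angles in rad, forces in N, time in s.
With the tool pointing down it reaches from about 275 to 775 mm from the base axis. Payload 14.6 kg.
Tool frame: the origin (TCP) lies where the fingers leave the gripper's body, on its centre line; the fingertips stand 73 mm ahead of it and the grasp point (between the pads) lies 54 mm ahead of it; z points along the fingers, y is the line along which they close (so a half turn about z gives the same grasp; the last joint's range is limited). The gripper opens to 85 mm and grips with 20 to 120 N. Pads are 22 mm wide; open, the fingers measure 114 mm over their backs; the gripper's body (76 mm by 85 mm) begins 54 mm behind the grasp point. The pads swing forward as they close: fully open they stand 13 mm farther back than shut.
Start: joints at [0.992, 0.263, -0.048, 1.259, 0, 1.415], TCP at [215.899, 478.556, 303.878] pointing down, gripper open.
Joint ranges: [-2.65, 2.65], [-0.89, 1.7], [-1.18, 1.37], [-2.13, 2.11], [-1.35, 1.29], [-3.14, 3.14]. Speed limits (rad/s): [1.89, 1.89, 2.57, 2.79, 3.14, 3.14].

## Interface

Orientations are given as a rotation vector (axis times angle).
In Python, from plant import manip, capture, calibration, find_in, trace gives the robot as it stands. The module is installed in compiled form; this text tells all that it offers.
- The arm moves only by the tool move_arm, never from a script. Its argument "series" is a list of rows, each a list of 5 numbers: the shift along the tool's x, y, z in cm, then the turn about the tool's z in degrees, then the finger opening in cm, from 0 to 8.54. A call has 1 to 10 rows; each row shifts and turns the commanded pose from where the row before left it, along the tool's axes as they then stand; what a row does not reach is not made up. A row lasts 1/10 s, in which the tool goes at most 50 mm and 8.59 degrees, less where a joint would pass 70% of its speed; a pose out of reach is approached as far as the arm can. A call with a gripper value outside its range is refused whole. The fingers move at their own pace and stop on an object; "grip_force" is the grip in N (left out, the last holds). Time passes only in rows, so rows that do not move let the fingers close. It gives the time, the measured TCP pose, the force, the opening and the grip force at its end, in the units of the state.
- manip.state(): the state, without advancing time (a new reading comes with each control period).
- capture(name): name is "scene" or "top" or "wrist"; returns the picture (384x512x3 uint8, red, green, blue); there is no depth.
- calibration(name): a dict with "intrinsics" (3x3 intrinsics, pixels), "pose" (4x4, takes a point from camera to world coordinates); the wrist camera has in their place "tool_from_camera" (4x4, takes a point from camera to tool coordinates, whose origin is the TCP and whose axes are the flange's). Camera axes: x right, y down, z forward; pixel columns grow to the right and rows downward; lengths in mm; the calibration is good to about 2 mm. A picture is of the moment at which its call begins: read the wrist's pose just before it. calibration takes no time and is no camera call.
- manip.sign_off(): hands the job in; it is judged then, once.
Trained networks look in the newest picture that a camera, given by its name, has taken for a name from the list of things; names that differ only in an ending like _2 or _b are one class to them, and where a whole thing is asked for, a point or a joint stands for the part that bears it (a point fixed in the world has none). Each returns a list of dicts, best first, with "score" (0 to 1); they miss things now and then, are a little off and sometimes report something else, mostly with a low value. They report only what shows in the picture. A call takes as long as a camera call. They do not tell look-alikes from the thing itself.
- find_in(target, camera): "location" ([column, row] as shares, 0 to 1, of the picture: columns of its width, rows of its height, amid what is visible of it).
- trace(target, camera): "region" (384x512 bool, what is visible of it) and "location" ([column, row] as shares, 0 to 1, of the picture: columns of its width, rows of its height, amid what is visible of it).
The state is a dict: "clock": time; "joint_positions": joint angles; "joint_vel": joint speeds; "joint_torque": joint torques, N m; "ee_pos": TCP position; "tcp_rot": TCP orientation; "force": force on the tool from outside, world axes, zero at the start; "moment": the same for the moment, N m; "opening": opening from 0.0 (shut) to 1.0 (fully open); "grasp_force": force on a finger pad.
Only numpy, scipy, OpenCV 4.12 (cv2) and the standard library are available. Lean on these libraries where they do the work, as an engineer would, in place of code of your own. Each camera call takes 0.05 s, during which the arm holds its last target. There are 200 camera calls.

## Task

Pick the brass-coloured finger ring off the dark brown soldering board, put it in the white ceramic pot, and close the pot with its blue lid so that the lid sits level and fully home on the rim. Leave the silver ring where it lies on the board.

Things in the scene. Friction and masses are not known exactly. Their poses are not given: they have to be found in the camera images.
- brass_ring: The finger ring to put away: a plain yellow brass band, 25 mm outside diameter, 19 mm inside, 12 mm high, about 20 g, lying flat on the dark brown soldering board (140 x 180 mm, top 18 mm above the bench). Origin: centre of its underside; z up along its axis.
- silver_ring: Bystander: a ring of the same shape and size in silver-grey metal, lying on the same board at least 80 mm (centre to centre) from the brass ring. Origin: centre of its underside.
- pot: Round open white ceramic pot standing loose on the bench, 100 mm outside diameter, 46 mm high, wall 4 mm (inside diameter 92 mm), inner floor 6 mm above its underside, 0.4 to 0.65 kg. Origin: centre of its underside; z up.
- lid: Blue lid, 80-170 g, upright on the bench. From below: tapered plug 12 mm deep (68 mm diameter, widening to 80), disc 104 mm diameter, 6 thick, pale wooden knob 22 mm diameter, 34 high (foot 18, top 52 mm above origin). Origin: centre of plug's underside; z up. Fully home the disc rests on the pot's rim, origin 34 mm above the pot's, 6 mm side play. The smaller brown lid is the amber jar's.
There are look-alikes about, which are no part of the job. Of the things like the pot, leave any that is green; of the rest the smaller one is meant. There is more than one size of the lid; the job needs the smaller.

How it is judged (in metres and radians):
On the way:
1. the brass ring lies in the open pot, released (horizontal distance between brass_ring and pot below 0.045 m and z of brass_ring in the frame of pot below 0.032 m and contact force between brass_ring and the fingers below 0.05 N and linear speed of brass_ring below 0.05 m/s), for 0.2 s.
At the end, for the whole second after the job is handed in: The brass ring is inside the pot; the pot stands upright (within 5 degrees) on the bench; the blue lid is fully home on it: within 12 mm of centred, within 4 mm of its seated height and level within 5 degrees; lid and pot at rest; the silver ring is within 30 mm of where it began (horizontal distance between brass_ring and pot below 0.045 m and z of brass_ring in the frame of pot between 0 and 0.032 m and horizontal distance between lid and pot below 0.012 m and z of lid in the frame of pot between 0.028 and 0.038 m and angle between each of lid, pot's own z axis and vertical below 0.09 rad and height (world z) of pot below 0.01 m and distance of silver_ring from where it was at the start of the episode below 0.03 m and linear speed of each of lid, pot below 0.02 m/s); the robot touches nothing.
It fails at once if the silver ring is moved more than 30 mm (distance of silver_ring from where it was at the start of the episode above 0.03 m).
It also fails if it takes over 64 s, if anything falls off the work surface, if the arm or the gripper's body presses on something with over 40 N, if the wrist force passes 120 N, or if a joint passes its speed limit or range.

## Working session

There is one attempt and no reset: what is moved stays moved. The work goes in short steps, Python scripts to look and compute and a tool call to move; the robot and the scene stay as the last step left them, time stands still between calls to the robot, and variables do not carry over. Pictures are saved under pics/ and viewed, at most 10 in all, crops included, and the job is handed in when it is done.

Besides the shell and the picture viewer there is one more tool, called as name([rows], argument=value, ...), one row to a line, values as JSON. move_arm: Moves the arm, as the interface text tells. Its arguments: {"type":"object","properties":{"series":{"type":"array"},"grip_force":{"type":"number"}},"required":["series"]}

```bash
mkdir -p pics; cat > h.py <<'E'
import numpy as np,cv2
from scipy.spatial.transform import Rotation as R
from plant import manip,capture,calibration,find_in,trace
def cam(n,s=None):
    c=calibration(n);K=np.array(c["intrinsics"])
    if n=="wrist":
        s=s or manip.state();T=np.eye(4);T[:3,:3]=R.from_rotvec(s["tcp_rot"]).as_matrix();T[:3,3]=s["ee_pos"]
        return K,T@np.array(c["tool_from_camera"])
    return K,np.array(c["pose"])
def ray(n,px,s=None):
    K,T=cam(n,s);d=T[:3,:3]@np.linalg.solve(K,[px[0],px[1],1.]);return T[:3,3],d/np.linalg.norm(d)
def atz(n,px,z,s=None):
    o,d=ray(n,px,s);return o+d*(z-o[2])/d[2]
def proj(n,p,s=None):
    K,T=cam(n,s);q=K@(np.linalg.inv(T)@np.append(p,1))[:3];return q[:2]/q[2]
def tri(rs):
    A=0;b=0
    for o,d in rs:
        M=np.eye(3)-np.outer(d,d);A=A+M;b=b+M@o
    p=np.linalg.solve(A,b);return p,[np.linalg.norm((np.eye(3)-np.outer(d,d))@(p-o)) for o,d in rs]
def px(f): return np.array(f["location"])*[512,384]
E
python3 - <<'E'
from h import *
ims=[]
for n in["scene","top"]:
    im=capture(n);cv2.imwrite(f"pics/{n}0.png",im[:,:,::-1]);ims.append(im)
    for t in["brass_ring","silver_ring","pot","lid"]:
        print(n,t,[(px(f).round(1).tolist(),round(f["score"],2),atz(n,px(f),{"pot":46,"lid":30}.get(t,24)).round().tolist()) for f in find_in(t,n)])
    print(cam(n)[1].round(2).tolist())
s=manip.state();print(s)
E
```

```text
scene brass_ring [([295.6, 205.3], 0.59, [567.0, 40.0, 24.0]), ([162.0, 230.7], 0.4, [448.0, -255.0, 24.0])]
scene silver_ring [([279.0, 225.9], 0.46, [598.0, -48.0, 24.0])]
scene pot [([67.2, 257.4], 0.95, [430.0, -445.0, 46.0]), ([161.0, 230.9], 0.88, [473.0, -269.0, 46.0]), ([140.0, 194.5], 0.55, [323.0, -237.0, 46.0])]
scene lid [([368.3, 150.3], 0.91, [514.0, 420.0, 30.0]), ([332.2, 170.1], 0.74, [521.0, 237.0, 30.0])]
[[0.66, 0.41, -0.63, 1060.04], [0.75, -0.34, 0.57, -560.38], [0.02, -0.85, -0.53, 556.13], [0.0, 0.0, 0.0, 1.0]]
top brass_ring []
top silver_ring []
top pot [([340.8, 244.0], 0.97, [301.0, -225.0, 46.0]), ([350.1, 191.0], 0.65, [451.0, -254.0, 46.0]), ([413.6, 209.1], 0.58, [398.0, -433.0, 46.0])]
top lid [([178.8, 173.2], 0.58, [508.0, 236.0, 30.0]), ([108.3, 176.7], 0.57, [499.0, 440.0, 30.0])]
[[-0.01, -1.0, 0.06, 348.93], [-1.0, 0.01, 0.01, 12.62], [-0.01, -0.06, -1.0, 1422.38], [0.0, 0.0, 0.0, 1.0]]
{'clock': 0.5, 'joint_positions': array([ 9.91707264e-01,  2.63118315e-01, -4.83367687e-02,  1.25938864e+00,
       -1.54060650e-05,  1.41549784e+00]), 'joint_vel': array([ 0.00170833, -0.00177513, -0.00037499,  0.00076075,  0.001011  ,
       -0.00175301]), 'joint_torque': array([-3.20955733e-04, -6.37025142e+01,  3.84587967e+01,  1.70431147e-03,
       -5.34380297e-05, -5.70626895e-06]), 'ee_pos': array([215.89368257, 478.54875132, 303.8552722 ]), 'tcp_rot': array([-6.60717772e-01, -3.07132542e+00,  7.81783865e-05]), 'force': array([-0.23063772, -0.31828266,  0.04167274]), 'moment': array([-0.01803572, -0.0493273 , -0.03870811]), 'grasp_force': 0.0, 'opening': 0.9994268662866452}
```

View pics/scene0.png

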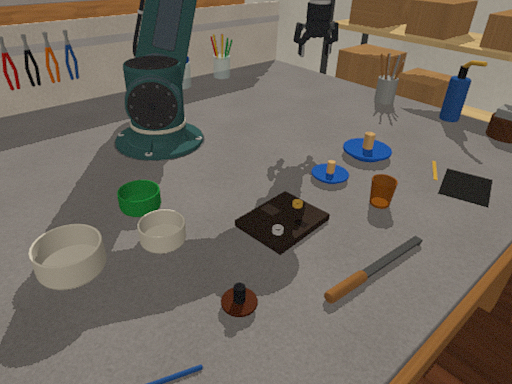

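View pics/top0.png

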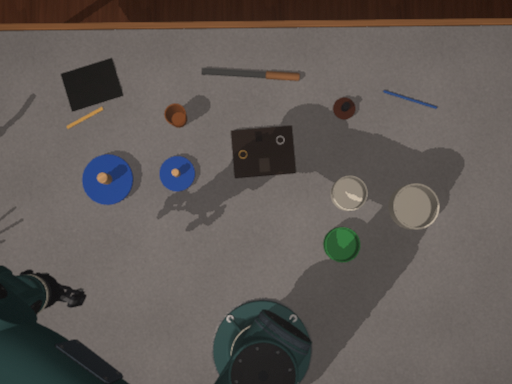

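Scene picture: brass ring (297,204), silver ring (278,230). Pots: green (140,198), large white (68,257), small white (161,231), which is the one I want. Lids: small blue (331,173), wanted; large blue (368,150); brown (239,300). In the top view the brass ring is at (243,154), silver (280,140), pot (350,193), lid (179,173).

```bash
python3 - <<'E'
from h import *
for nm,a,b in[("brass",(297,204),(243,154)),("silver",(278,230),(280,140)),("pot rim",(162,222),(350,192)),("knobtop",(331,162),(176,172.5))]:
    p,e=tri([ray("scene",a),ray("top",b)]);print(nm,p.round(),np.round(e,1))
K,T=cam("wrist");C=calibration("wrist");print(K.round(1).tolist(),np.round(C["tool_from_camera"],3).tolist())
print(R.from_rotvec(manip.state()["tcp_rot"]).as_matrix().round(3).tolist())
E
python3 - <<'E'
import cv2
a=cv2.imread('pics/scene0.png')[185:255,230:335];b=cv2.imread('pics/top0.png')[115:185,220:325]
import numpy as np
cv2.imwrite('pics/crop.png',cv2.resize(np.vstack([a,b]),None,fx=4,fy=4,interpolation=2))
E
```

```text
brass [563.  50.  22.] [0.2 0.2]
silver [604. -57.  21.] [0.8 0.8]
pot rim [ 449. -253.   47.] [0.7 0.7]
knobtop [509. 241.  48.] [1.1 1.1]
[[307.3, 0.0, 250.7], [0.0, 307.3, 189.3], [0.0, 0.0, 1.0]] [[0.0, -0.959, -0.285, 72.51], [1.0, 0.001, -0.001, -0.157], [0.001, -0.285, 0.959, -69.028], [0.0, 0.0, 0.0, 1.0]]
[[-0.912, 0.411, -0.0], [0.411, 0.912, -0.0], [-0.0, -0.0, -1.0]]
```

View pics/crop.png

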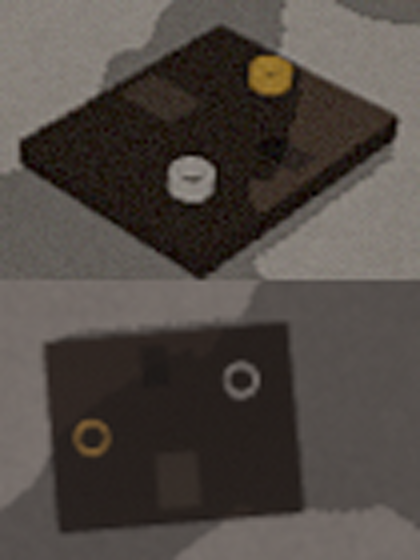

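The crop confirms it: the brass band is on the board with about 110 mm to the silver ring, and the dark patches are flat. Next I move above the brass ring.

move_arm([
  [-4.1,-2.07,0.6,0,8.5],
  [-4.1,-2.07,0.6,0,7],
  [-4.1,-2.07,0.6,0,5],
  [-4.1,-2.07,0.6,0,5],
  [-4.1,-2.07,0.6,0,5],
  [-4.1,-2.07,0.6,0,5],
  [-4.1,-2.07,0.6,0,5],
  [-4.1,-2.07,0.6,0,5],
  [-4.1,-2.07,0.6,0,5],
  [-4.1,-2.07,0.6,0,5],
])

```text
clock: 1.5
ee_pos: [505.5, 119.5, 243.8]
tcp_rot: [0.661, 3.071, 0.0]
force: [-0.2, 1.8, 0.3]
opening: 0.586
grasp_force: 0.0
```

move_arm([
  [-4.1,-2.07,1.5,0,5],
  [-4.1,-2.07,1.5,0,5],
  [0,0,1.5,0,5],
  [0,0,0,0,5],
  [0,0,0,0,5],
])

```text
clock: 2.0
ee_pos: [561.9, 50.2, 199.2]
tcp_rot: [-0.66, -3.071, -0.0]
force: [0.3, 0.8, 0.2]
opening: 0.586
grasp_force: 0.0
```

```bash
cat >> h.py <<'E'
def todelta(p,s=None):
    s=s or manip.state();return R.from_rotvec(s["tcp_rot"]).as_matrix().T@(np.array(p)-s["ee_pos"])
E
python3 - <<'E'
from h import *
s=manip.state();im=capture("wrist");cv2.imwrite("pics/w1.png",im[:,:,::-1])
print("proj",proj("wrist",[563,50,24],s))
for t in["brass_ring"]:
    for f in trace(t,"wrist"):
        ys,xs=np.nonzero(f["region"]);c=(xs.min()+xs.max())/2,(ys.min()+ys.max())/2
        p=atz("wrist",c,24,s);print(t,f["score"],px(f),c,len(xs),p,todelta(p,s),np.ptp(xs),np.ptp(ys))
E
```

```text
proj [251.58485764 190.59564415]
brass_ring 0.79 [251.8016 199.9104] (np.float64(251.0), np.float64(190.0)) 432 [562.32949865  49.7693003   24.        ] [-6.80835515e-01 -1.49924922e-01  1.75161188e+02] 28 30
```

View pics/w1.png

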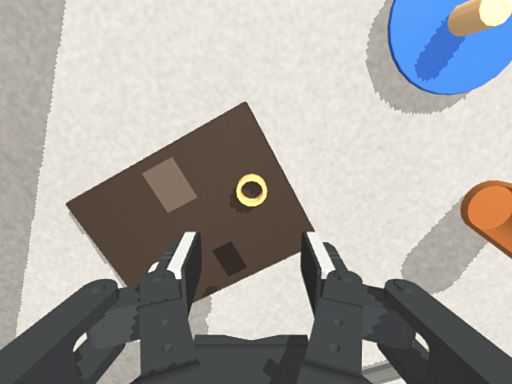

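The wrist view shows the brass ring at (251,190), under the tool axis, with the fingers at (185,255) and (315,255). I'll go down partway and re-check the position and height.

move_arm([
  [-0.07,0,3,0,5],
  [0,0,3,0,5],
  [0,0,0,0,5],
])

```text
clock: 2.4
ee_pos: [561.2, 50.3, 137.0]
tcp_rot: [-0.658, -3.068, 0.001]
force: [-0.6, 0.0, 0.8]
opening: 0.586
grasp_force: 0.0
```

```bash
python3 - <<'E'
from h import *
s=manip.state();im=capture("wrist");print(s["ee_pos"])
for f in trace("brass_ring","wrist"):
        ys,xs=np.nonzero(f["region"]);c=(xs.min()+xs.max())/2,(ys.min()+ys.max())/2
        p=atz("wrist",c,24,s);print(f["score"],c,len(xs),p,todelta(p,s),np.ptp(xs),np.ptp(ys))
        s1=dict(s);s1["ee_pos"]=np.array([561.9,50.2,199.2])
        print(tri([ray("wrist",(251,190),s1),ray("wrist",c,s)]),tri([ray("wrist",c,s),ray("scene",(297,204))]))
E
```

```text
[561.23947222  50.29027956 137.01958514]
0.79 (np.float64(251.5), np.float64(219.5)) 872 [562.39623876  49.79489031  24.        ] [ -1.6598305    0.17752778 113.01426278] 39 41
(array([560.46150625,  50.54487411,  29.14305307]), [np.float64(0.10727284038229187), np.float64(0.10727284038234937)]) (array([563.24378106,  49.43457104,  21.73682918]), [np.float64(0.019476974202723284), np.float64(0.019476974202786303)])
```

move_arm([
  [-0.14,0,2.4,0,5],
  [0,0,1.5,0,5],
  [0,0,0.55,0,5],
  [0,0,0,0,5],
])

```text
clock: 2.9
ee_pos: [564.5, 49.1, 95.3]
tcp_rot: [0.66, 3.071, 0.0]
force: [-0.4, -0.5, -0.5]
opening: 0.584
grasp_force: 0.0
```

move_arm([
  [0,0,0,0,2],
  [0,0,0,0,2],
  [0,0,0,0,2],
  [0,0,0,0,2],
  [0,0,0,0,2],
], grip_force=30)

```text
clock: 3.4
ee_pos: [564.7, 49.0, 95.7]
tcp_rot: [0.66, 3.069, 0.001]
force: [-1.7, 0.0, 8.8]
opening: 0.264
grasp_force: 29.0
```

move_arm([
  [0,0,-1,0,2],
  [0,0,-2,0,2],
  [0,0,-3,0,2],
  [0,0,-4,0,2],
  [0,0,0,0,2],
])

```text
clock: 3.9
ee_pos: [565.9, 48.9, 199.9]
tcp_rot: [0.659, 3.064, 0.002]
force: [1.9, 0.7, -0.3]
opening: 0.268
grasp_force: 29.6
```

```bash
python3 - <<'E'
from h import *
s=manip.state();im=capture("wrist");cv2.imwrite("pics/w2.png",im[:,:,::-1])
print(s["force"],s["opening"],s["grasp_force"],[(px(f),f["score"]) for f in find_in("brass_ring","wrist")])
E
```

```text
[ 1.94416742  0.66538126 -0.25528288] 0.2680540766168484 29.64857366401702 [(array([251.4944, 255.3984]), 0.95)]
```

View pics/w2.png

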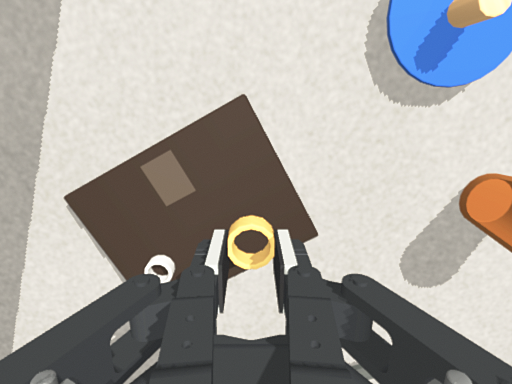

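The ring is held upright between the tips at (251,243); the silver ring is still on the board at (160,267). On to the pot.

move_arm([
  [-0.25,-4.6,0,0,2],
  [-0.25,-4.6,0,0,2],
  [-0.25,-4.6,0,0,2],
  [-0.25,-4.6,0,0,2],
  [-0.25,-4.6,0,0,2],
  [-0.25,-4.6,0,0,2],
  [-0.25,-4.6,0,0,2],
  [0,0,0,0,2],
  [0,0,0,0,2],
])

```text
clock: 4.9
ee_pos: [446.9, -252.3, 193.6]
tcp_rot: [-0.664, -3.069, -0.001]
force: [-0.2, 1.2, -0.5]
opening: 0.264
grasp_force: 29.7
```

```bash
python3 - <<'E'
from h import *
s=manip.state();im=capture("wrist");cv2.imwrite("pics/w3.png",im[:,:,::-1]);print(s["ee_pos"],s["opening"],proj("wrist",[449,-253,46],s))
for f in trace("pot","wrist"):
        ys,xs=np.nonzero(f["region"]);print(f["score"],px(f),len(xs),xs.min(),xs.max(),ys.min(),ys.max(),atz("wrist",px(f),46,s))
E
```

```text
[ 446.91001144 -252.27817103  193.64043803] 0.2640356521332677 [251.35753213 202.84493355]
0.83 [ 50.0224 240.8064] 16281 0 117 156 327 [ 412.92331926 -407.79201543   46.        ]
0.76 [193.6896  28.608 ] 8208 109 263 0 70 [ 326.96881302 -238.08109663   46.        ]
0.74 [248.4224 189.312 ] 11519 182 314 129 253 [ 438.52606613 -250.62740537   46.        ]
```

View pics/w3.png

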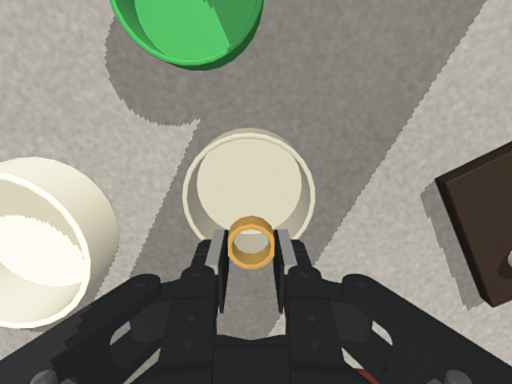

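The wrist view shows the small white pot with its rim centred near (248,196) and the ring above it. Lowering and releasing.

move_arm([
  [-0.1,0,3,0,2],
  [0,0,3,0,2],
  [0,0,2.5,0,2],
  [0,0,1.5,0,2],
  [0,0,0.6,0,2],
  [0,0,0,0,2],
  [0,0,0,0,4],
  [0,0,0,0,4],
  [0,0,0,0,4],
  [0,0,0,0,4],
])

```text
clock: 6.0
ee_pos: [448.7, -252.3, 88.8]
tcp_rot: [0.661, 3.071, -0.001]
force: [-0.5, -0.1, 1.2]
opening: 0.472
grasp_force: 0.0
```

move_arm([
  [0,0,-2,0,4],
  [0,0,-4,0,4],
  [0,0,-5,0,4],
  [0,0,-2,0,4],
  [0,0,0,0,4],
  [0,0,0,0,4],
])

```text
clock: 6.6
ee_pos: [448.5, -252.2, 218.4]
tcp_rot: [0.661, 3.071, -0.0]
force: [-0.8, 0.2, -0.6]
opening: 0.468
grasp_force: 0.0
```

```bash
python3 - <<'E'
from h import *
s=manip.state();im=capture("wrist");cv2.imwrite("pics/w4.png",im[:,:,::-1]);print(s["ee_pos"],s["opening"])
for f in find_in("brass_ring","wrist"): print(f["score"],px(f),atz("wrist",px(f),12,s))
# fit rim: bright contour score over centre
sat=cv2.GaussianBlur(im.astype(np.float32).mean(2),(3,3),0)
import scipy.optimize as so
a=np.linspace(0,2*np.pi,120)
K,T=cam("wrist",s);Ti=np.linalg.inv(T)
def ring(c,r,z):
    P=np.stack([c[0]+r*np.cos(a),c[1]+r*np.sin(a),0*a+z,0*a+1]);q=K@(Ti@P)[:3];return q[:2]/q[2]
def samp(c,r,z):
    q=ring(c,r,z).astype(np.float32);return cv2.remap(sat,q[0][None],q[1][None],1)[0]
best=max((np.sum(np.clip(np.median([samp((x,y),r,46) for r in(47,48,49)],0)-0.5*samp((x,y),44.,46)-0.5*samp((x,y),52.5,46),-20,20)),x,y) for x in np.arange(435,462,1) for y in np.arange(-266,-240,1))
print(best)
v=im.copy()
for r in(46,50):cv2.polylines(v,[ring(best[1:],r,46).T.round().astype(np.int32)],True,(255,0,0),1)
cv2.imwrite("pics/w4o.png",v[:,:,::-1])
E
```

```text
[ 448.54808812 -252.22204989  218.37878037] 0.46801553121087924
0.92 [241.3056 182.016 ] [ 446.98450132 -261.59293542   12.        ]
(np.float32(2400.0), np.int64(446), np.int64(-254))
```

View pics/w4o.png

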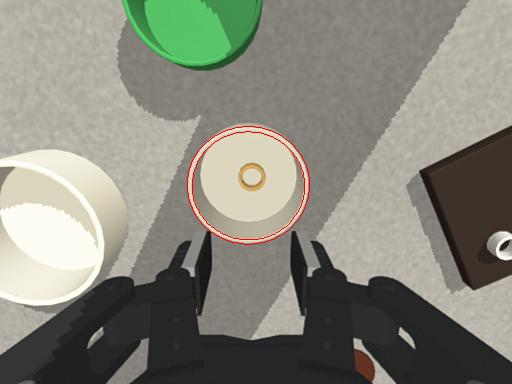

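The ring lies in the pot at (252,177), and the rim fit overlays well, giving a pot centre of (446,-254). Now the lid.

move_arm([
  [1.34,4.3,0,0,5],
  [1.34,4.3,0,0,5],
  [1.34,4.3,0,0,5],
  [1.34,4.3,0,0,5],
  [1.34,4.3,0,0,5],
  [1.34,4.3,0,0,5],
  [1.34,4.3,0,0,5],
  [1.34,4.3,0,0,5],
  [1.34,4.3,0,0,5],
  [1.34,4.3,0,0,5],
])

```text
clock: 7.7
ee_pos: [502.7, 196.8, 217.2]
tcp_rot: [-0.66, -3.07, 0.001]
force: [1.7, -0.4, -0.7]
opening: 0.587
grasp_force: 0.0
```

move_arm([
  [1.34,4.4,1,0,5],
  [0,0,1,0,5],
  [0,0,0,0,5],
  [0,0,0,0,5],
])

```text
clock: 8.1
ee_pos: [508.7, 239.7, 197.8]
tcp_rot: [-0.661, -3.07, 0.002]
force: [-0.2, -0.3, -0.0]
opening: 0.589
grasp_force: 0.0
```

```bash
cat > lid.py <<'E'
from h import *
import sys
s=manip.state();im=capture("wrist");cv2.imwrite(f"pics/{sys.argv[1]}.png",im[:,:,::-1]);print(s["ee_pos"],s["opening"],R.from_rotvec(s["tcp_rot"]).as_matrix().round(3).tolist())
hsv=cv2.cvtColor(im,cv2.COLOR_RGB2HSV)
blue=cv2.inRange(hsv,(100,120,40),(125,255,255))
n,l,st,ct=cv2.connectedComponentsWithStats(blue)
for i in range(1,n):
    if st[i,4]>800:
        cs,_=cv2.findContours((l==i).astype(np.uint8),0,1);h=max(cs,key=cv2.contourArea);e=cv2.fitEllipse(cv2.convexHull(h))
        print("blue",st[i],e,atz("wrist",e[0],15,s).round(1))
for f in trace("lid","wrist"):
    ys,xs=np.nonzero(f["region"]);print(f["score"],px(f),xs.min(),xs.max(),ys.min(),ys.max())
wood=cv2.inRange(hsv,(8,40,150),(30,200,255))
n,l,st,ct=cv2.connectedComponentsWithStats(wood)
for i in range(1,n):
    if st[i,4]>200: print("wood",st[i],ct[i])
E
python3 lid.py w5
```

```text
[508.74336467 239.73282128 197.75827775] 0.5892117692475901 [[-0.911, 0.412, -0.002], [0.412, 0.911, -0.001], [0.001, -0.001, -1.0]]
blue [  392     0   120   161 15671] ((469.8565673828125, 72.99974060058594), (157.7601776123047, 177.28024291992188), 173.72698974609375) [494.7 429.9  15. ]
blue [  194   124   122   118 10298] ((254.59593200683594, 182.89102172851562), (117.3962631225586, 121.42041778564453), 84.56353759765625) [506.6 243.6  15. ]
0.98 [254.6176 183.7824] 194 316 124 242
0.73 [455.8848  75.1872] 392 511 0 160
wood [484  37  28  19 341] [500.87096774  46.66568915]
wood [241 176  29  36 841] [254.90963139 193.85612366]
wood [297 308  17  31 333] [305.35135135 322.48048048]
```

View pics/w5.png

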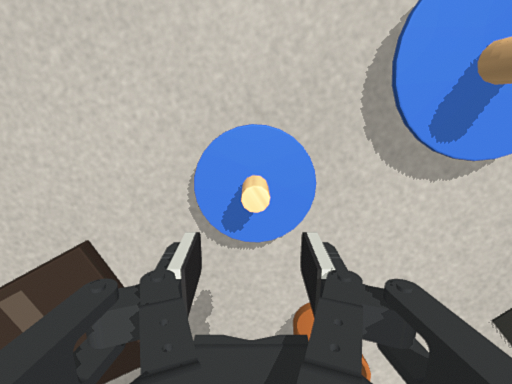

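The small blue lid is at (255,183), its knob top at (256,199); the bigger lid at the upper right is left alone. Measuring the knob.

```bash
python3 - <<'E'
from h import *
s=manip.state()
for z in(16,18):
    p=atz("wrist",(254.7,183),z,s);print(p,todelta(p,s))
for z in (48,52,56):
    p=atz("wrist",(255.5,199),z,s);print(p,todelta(p,s))
print(tri([ray("wrist",(255.5,199),s),ray("scene",(331,162))]))
E
```

```text
[507.47601591 243.57172662  16.        ] [  3.28767386   2.98921437 182.62347821]
[506.9645541  243.77602321  18.        ] [  3.83782334   2.96420939 180.62346806]
[510.93831937 242.28272197  48.        ] [ -0.39873604   3.24111325 150.6235406 ]
[509.70331849 242.77431539  52.        ] [  0.92899385   3.17923024 146.62351621]
[508.4683176 243.2659088  56.       ] [  2.25672375   3.11734724 142.62349182]
(array([510.12125349, 242.03570308,  49.02412145]), [np.float64(0.6158296973307077), np.float64(0.6158296973306366)])
```

move_arm([
  [0.2,0.3,3,0,5],
  [0,0,3,0,5],
  [0,0,2.5,0,5],
  [0,0,1.3,0,5],
  [0,0,0,0,5],
  [0,0,0,0,5],
])

```text
clock: 8.8
ee_pos: [509.0, 243.5, 101.2]
tcp_rot: [0.662, 3.07, 0.0]
force: [-0.4, -0.1, 0.1]
opening: 0.589
grasp_force: 0.0
```

move_arm([
  [0,0,0,0,1.5],
  [0,0,0,0,1.5],
  [0,0,0,0,1.5],
  [0,0,0,0,1.5],
  [0,0,0,0,1.5],
], grip_force=60)

```text
clock: 9.3
ee_pos: [509.0, 244.1, 101.6]
tcp_rot: [0.66, 3.07, 0.001]
force: [-1.2, -1.6, 8.9]
opening: 0.237
grasp_force: 58.3
```

move_arm([
  [0,0,-1,0,1.5],
  [0,0,-2,0,1.5],
  [0,0,-4,0,1.5],
  [0,0,-4,0,1.5],
  [0,0,0,0,1.5],
  [0,0,0,0,1.5],
])

```text
clock: 9.9
ee_pos: [508.8, 244.2, 211.4]
tcp_rot: [0.66, 3.07, 0.002]
force: [-0.1, 0.3, -1.2]
opening: 0.237
grasp_force: 58.8
```

```bash
python3 lid.py w6; python3 - <<'E'
from h import *
s=manip.state();print(s["force"],s["grasp_force"])
E
```

```text
[508.79694082 244.15827665 211.44868167] 0.2369149766056027 [[-0.912, 0.411, 0.002], [0.411, 0.912, 0.001], [-0.002, 0.001, -1.0]]
blue [  379     0   133   159 16548] ((460.21307373046875, 70.30769348144531), (164.7667694091797, 178.37167358398438), 12.452771186828613) [492.9 436.8  15. ]
blue [  157   142   188   139 16298] ((250.55999755859375, 228.8363800048828), (174.52810668945312, 187.80178833007812), 89.47034454345703) [550.1 225.2  15. ]
blue [ 226  280   50   36 1295] ((250.45875549316406, 296.1119689941406), (43.139137268066406, 60.14799118041992), 91.2992172241211) [617. 195.  15.]
0.79 [250.624  215.6928] 157 345 141 316
0.57 [450.2016  77.2992] 378 511 0 159
wood [462  37  50  42 978] [492.56339468  53.22699387]
wood [ 228  221   46   70 2632] [250.46580547 256.39019757]
[-0.21863176 -0.15960181 -1.74041635] 58.810502886772156
```

View pics/w6.png

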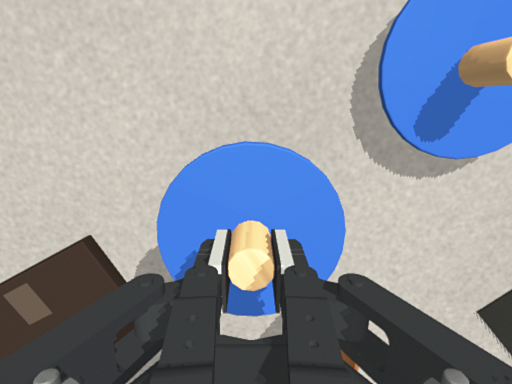

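The lid is held at (250,229) and looks level. Now its offset from the tool and its tilt.

```bash
python3 - <<'E'
from h import *
from scipy.optimize import least_squares
s=manip.state();im=cv2.imread("pics/w6.png")[:,:,::-1]
hsv=cv2.cvtColor(im,cv2.COLOR_RGB2HSV);b=cv2.inRange(hsv,(100,120,40),(125,255,255))
n,l,st,ct=cv2.connectedComponentsWithStats(b);i=l[180,250];m=(l==i)
# left/right edges in rows 150..240, first pixels in columns
pts=[]
for r in range(165,245,4):
    x=np.nonzero(m[r])[0]; pts+=[(x.min()-.5,r),(x.max()+.5,r)]
for c in range(190,312,6):
    y=np.nonzero(m[:,c])[0];pts.append((c,y.min()-.5))
pts=np.array(pts)
K,T=cam("wrist",s)
o=T[:3,3];d=(T[:3,:3]@np.linalg.solve(K,np.c_[pts,np.ones(len(pts))].T)).T
def res(v):
    nrm=np.array([v[3],v[4],1.]);nrm/=np.linalg.norm(nrm);c=v[:3]
    t=((c-o)@nrm)/(d@nrm);P=o+d*t[:,None];return np.linalg.norm(P-c,axis=1)-52
f=least_squares(res,[508,244,128,0,0],loss="soft_l1");print("free",f.x.round(3),np.abs(f.fun).max())
g=least_squares(lambda v:res([v[0],v[1],128,0,0]),[508,244],loss="soft_l1");print("level z128",g.x,np.abs(g.fun).max())
h=least_squares(lambda v:res([*v,0,0]),[508,244,128],loss="soft_l1");print("level",h.x,np.abs(h.fun).max())
E
```

```text
free [ 5.08686e+02  2.43202e+02  1.22729e+02 -4.10000e-02  2.10000e-02] 0.35620309232552216
level z128 [508.41327364 243.32589172] 2.024002524830223
level [508.60496079 243.21388774 122.26636456] 0.4125426166560189
```

move_arm([
  [-0.67,-2.18,0,0,1.5],
  [-1.34,-4.36,0,0,1.5],
  [-1.34,-4.36,0,0,1.5],
  [-1.34,-4.36,0,0,1.5],
  [-1.34,-4.36,0,0,1.5],
  [-1.34,-4.36,0,0,1.5],
  [-1.34,-4.36,0,0,1.5],
  [-1.34,-4.36,0,0,1.5],
  [-1.34,-4.36,0,0,1.5],
  [-1.34,-4.36,0,0,1.5],
])

```text
clock: 11.0
ee_pos: [453.2, -187.4, 209.4]
tcp_rot: [-0.66, -3.07, -0.001]
force: [0.3, 0.3, -0.4]
opening: 0.236
grasp_force: 58.9
```

move_arm([
  [-1.34,-4.36,0,0,1.5],
  [-0.67,-2.18,0,0,1.5],
  [0,0,0,0,1.5],
  [0,0,0,0,1.5],
])

```text
clock: 11.4
ee_pos: [445.1, -253.6, 209.3]
tcp_rot: [-0.662, -3.069, -0.002]
force: [1.0, 1.0, -1.6]
opening: 0.234
grasp_force: 59.0
```

```bash
python3 - <<'E'
from h import *
s=manip.state();print(s["ee_pos"],s["opening"],todelta([446,-253,135.6],s))
E
```

```text
[ 445.11670343 -253.58832479  209.32129115] 0.23435523712322753 [-0.72259037  0.84342309 73.72056435]
```

move_arm([
  [-0.07,0.08,2.5,0,1.5],
  [0,0,2,0,1.5],
  [0,0,1.2,0,1.5],
  [0,0,0.5,0,1.5],
  [0,0,0,0,1.5],
])

```text
clock: 11.9
ee_pos: [446.5, -252.3, 147.9]
tcp_rot: [-0.659, -3.07, -0.001]
force: [-0.4, -0.1, -1.3]
opening: 0.234
grasp_force: 59.0
```

move_arm([
  [0,0,0.3,0,1.5],
  [0,0,0.3,0,1.5],
  [0,0,0.2,0,1.5],
  [0,0,0,0,1.5],
  [0,0,0,0,1.5],
])

```text
clock: 12.4
ee_pos: [446.7, -253.3, 140.4]
tcp_rot: [0.661, 3.071, 0.0]
force: [0.1, -1.1, -0.7]
opening: 0.237
grasp_force: 59.0
```

move_arm([
  [0,0,0.2,0,1.5],
  [0,0,0.15,0,1.5],
  [0,0,0,0,1.5],
  [0,0,0,0,1.5],
])

```text
clock: 12.8
ee_pos: [446.6, -253.3, 136.9]
tcp_rot: [-0.661, -3.071, -0.0]
force: [0.0, 0.6, -0.7]
opening: 0.237
grasp_force: 59.0
```

move_arm([
  [0,0,0.15,0,1.5],
  [0,0,0,0,1.5],
])

```text
clock: 13.0
ee_pos: [446.7, -253.4, 135.6]
tcp_rot: [0.661, 3.071, -0.0]
force: [-1.1, 0.3, 3.0]
opening: 0.231
grasp_force: 59.5
```

Contact came at exactly the expected seated height. Releasing and backing off.

move_arm([
  [0,0,0,0,1.5],
  [0,0,0,0,2.4],
  [0,0,0,0,3],
  [0,0,0,0,5],
  [0,0,0,0,5],
  [0,0,0,0,5],
  [0,0,-2,0,5],
  [0,0,-4,0,5],
  [0,0,-3,0,5],
  [0,0,0,0,5],
])

```text
clock: 14.0
ee_pos: [447.8, -254.1, 228.9]
tcp_rot: [0.66, 3.066, -0.004]
force: [-0.0, -0.3, -0.8]
opening: 0.581
grasp_force: 0.0
```

```bash
python3 lid.py w7; python3 - <<'E'
from h import *
sc=capture("scene");cv2.imwrite("pics/s2.png",sc[:,:,::-1])
w=cv2.imread("pics/w7.png");a=cv2.resize(sc[170:290,100:310,::-1],(588,336),interpolation=cv2.INTER_CUBIC)
o=np.zeros((600,600,3),np.uint8);o[:336,:588]=a;o[340:600,:347]=cv2.resize(w,(347,260));cv2.imwrite("pics/fin.png",o)
print(manip.state()["force"])
for t in("pot","lid"): print([(px(f),round(f["score"],2)) for f in find_in(t,"scene")])
E
```

```text
[ 447.77337368 -254.14561938  228.90372699] 0.5811563715367621 [[-0.912, 0.411, 0.004], [0.411, 0.912, -0.004], [-0.006, -0.001, -1.0]]
blue [  190   123   123   119 10441] ((251.29763793945312, 182.13160705566406), (118.111572265625, 122.58458709716797), 90.33078002929688) [ 452.8 -256.6   15. ]
wood [237 175  29  37 856] [251.2161215  193.54205607]
[-0.62111671  0.30674569 -0.65693773]
[(array([ 67.1232, 259.6992]), 0.92), (array([140.288, 194.688]), 0.83), (array([162.6112, 241.9968]), 0.69), (array([278.3232, 227.4816]), 0.63)]
[(array([161.3824, 217.6128]), 0.87), (array([368.2816, 148.1088]), 0.67)]
```

View pics/fin.png

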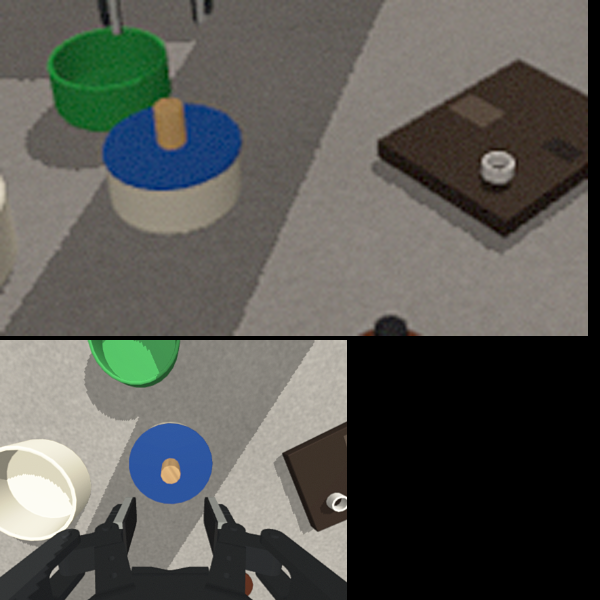

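The lid sits level on the pot at the upper left of the picture. From its apparent size, its top is at about 51 mm against the 52 mm expected, and the silver ring hasn't moved. Handing in.

```bash
python3 -c "
from plant import manip
print(manip.sign_off())"
```

```text
the job is handed in; nothing more can be done
None
```

The job is handed in: the brass ring is in the small white pot, the small blue lid looks level and fully seated on it, and the silver ring wasn't touched; sign-off returned no verdict.

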